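Slacken the knurled hand nut and draw the strap clamp off the gear

ROBOT

A 7-joint arm with a two-finger parallel gripper is mounted at the origin on the work surface. World frame = base frame: x ahead of the robot, y to its left, z up, the work surface at z = 0. Lengths are in m, angles in rad, forces in N, time in s.
With the tool pointing down it reaches from about 0.425 to 0.875 m from the base axis. Payload 4.7 kg.
Tool frame: the origin (TCP) lies midway between the tips of the shut fingers; the grasp point (between the pads) lies 19 mm behind it; y points along the fingers, x is the direction in which the jaws open and shut, and the axes are right-handed (so a half turn about y gives the same grasp; the last joint's range is limited). The gripper opens to 87 mm and grips with 3 to 60 N. Pads are 19 mm wide; open, the fingers measure 117 mm over their backs; the gripper's body (75 mm by 190 mm) begins 51 mm behind the grasp point.
Start: joints at [0.014, 0.321, -0.07, 1.45, 0.023, 1.371, -0.057], TCP at [0.65, -0, 0.223] pointing down, gripper open.
Joint ranges: [-2.86, 2.86], [-0.3, 2.09], [-1.38, 1.24], [0.06, 2.45], [-1.56, 4.7], [0.09, 2.05], [-2.69, 2.69]. Speed limits (rad/s): [2.57, 2.57, 3.14, 3.14, 3.14, 3.14, 3.14].

INTERFACE

Orientations are given as a unit quaternion [w, x, y, z].
In Python, from cell import arm, jaws, kin, vision, ticket gives the robot as it stands. Calls block until the motion is done:
- arm.movep(position, orientation): joint-space move of the TCP to a pose.
- arm.line_to(position, vel=0.15, rot=None, f_stop=None): straight line of the TCP; rot=None keeps the orientation; vel is the mean speed in m/s. With f_stop (N) it stops when the force on the tool has changed by that much, and returns True; else False.
- arm.movej(angles): joint-space move.
- jaws.open_gripper() and jaws.clamp(grasp_force=None): open the fingers fully, or close them until they stop; grasp_force is the grip in N (None keeps the last).
- arm.hold(seconds).
- kin.ik(position, orientation): joint angles nearest the present ones, or None.
- arm.sense(): the state.
- vision.camera(name): name is "scene" or "side" or "wrist"; returns the picture (400x640x3 uint8, red, green, blue); there is no depth.
- vision.calibration(name): a dict with "vfov" (degrees; the focal length in pixels is half the picture's height over the tangent of half this angle, whatever the lens; pixels are square), "cx", "cy" (the principal point, pixels), "k1" (the pictures are not rectified: a ray, as slopes to the right and down, at radius r is drawn at 1 + k1 r^2 times it, then the intrinsics apply), "R" (3x3) and "t" (3): a world point X has camera coordinates R X + t; the wrist camera has in their place "hand_eye" (4x4, takes a point from camera to tool coordinates, whose origin is the TCP and whose axes are the tool frame's). Camera axes: x right, y down, z forward; pixel columns grow to the right and rows downward; lengths in m; the calibration is good to about 2 mm. A picture is of the moment at which its call begins: read the wrist's pose just before it. calibration takes no time and is no camera call.
A pose or a line that the arm cannot do raises arm.PlanningError and nothing moves.
- ticket.job_done(): hands the job in, once; it reports no verdict.
The state is a dict: "time": time; "joint_pos": joint angles; "qd": joint speeds; "joint_torque": joint torques, N m; "ee_pos": TCP position; "ee_rot": TCP orientation; "force": force on the tool from outside, world axes, zero at the start; "moment": the same for the moment, N m; "opening": finger opening in m.
Only numpy, scipy, OpenCV 4.12 (cv2) and the standard library are available. Lean on these libraries where they do the work, as an engineer would, in place of code of your own. Each camera call takes 0.05 s, during which the arm holds its last target. There are 200 camera calls.

TASK

Free the gear clamped in the jig: roll a fingertip round the knurled rim of the hand nut, anticlockwise seen from above, until the nut is backed off two full turns and its foot has come up out of the strap clamp. Then push the nose of the strap straight back, away from the gear, until no part of it is over the gear any more. Leave the nut on its stud and the gear seated on its plug, lift nothing, and leave the other things on the bench where they are.

Things in the scene. Friction and masses are not known exactly. Their poses are not given: they have to be found in the camera images.
- jig: the jig, bolted down; grey base plate 262 x 120 x 20 mm. Origin: at bench height on the vertical axis of the stud and nut. x: level, along the strap from the stud towards the gear (its plug is at x = +124 mm); z up. The plate spans x -73 to +189, y -60 to +60 mm. A heel block under the strap's rear stays below the strap
- nut (a joint): angle of the hand nut on the stud, rad: 0 screwed tight (start), grows anticlockwise seen from above, which loosens it: 6.283 per full turn; the nut rises 4 mm per turn. It turns with 0.08 N m (about 1.8 N at the rim) and stays where it is left
- stud_top (a point): upper end of the fixed stud, 16 mm thick, on the nut's axis, 109.5 mm above the bench; it stands 12 mm above the nut's top face when the nut is tight, and is flush with it at three turns
- nut_rim (a point): on the nut's axis at half height of its knurled rim, 88.5 mm above the bench when tight; turns and rises with the nut. The nut is a bright steel disc with a knurled rim, 90 mm in diameter, 18 mm thick (79.5 to 97.5 mm above the bench when tight), on a foot 36 mm in diameter, 17 mm high, whose lowest 6 mm stand in a recess of the strap when tight
- nut_top (a point): centre of the nut's flat top face, 97.5 mm above the bench when tight; turns and rises with the nut. Its x axis points to a dark drilled hole 9 mm wide in the top face, 37 mm from the axis, which shows the turn (when tight it points towards the gear)
- strap (a joint): slide of the strap clamp, m: 0 clamping (start), grows as the strap moves back from the gear along the jig's -x, to 0.030 at its stop. While the nut's foot stands in its 6 mm deep recess (nut below 1.5 turns) the strap is locked. Free, it slides with about 2.5 N and stays where it is left
- strap_nose (a point): middle of the upper edge of the strap's nose, 68.5 mm above the bench, at jig x = +84 mm when clamping. The strap is a dark steel bar 146 x 44 x 16 mm (52.5 to 68.5 mm above the bench). Its nose, a flat upright face looking along jig +x, stands over the gear's rim, 16 mm in from the tooth tips: at a slide of 16 mm it is just off the gear
- plug (a point): jig point where the gear sits: centre of the rest ring's upper face, 28 mm above the bench, at jig x = +124 mm. The plug is 28 mm in diameter and ends 2 mm below the gear's top face
- gear: steel spur gear, 112 mm over the teeth, 24 mm thick, 31 mm bore, 0.9 kg, loose, lying flat on the rest ring over the plug; origin at the centre of its underside (28 mm above the bench), z up; its top face is 52 mm above the bench. It must stay seated
- pinion: bystander: loose steel pinion, 60 mm wide, 40 mm high with its hub, on the bench; origin at the centre of its underside
- vblock: bystander: loose steel V-block, 60 x 50 x 44 mm high, on the bench; origin at the centre of its underside
- wrench: bystander: loose open-ended wrench, 180 mm long, lying on the bench
- bearing: bystander: loose bearing ring, 62 mm wide, 18 mm high, on the bench; origin at the centre of its underside
Not all that is in view belongs to the job. What is shaped like the gear but black or orange is not meant.

How it is judged:
By the outcome, as a careful person would: the job done as asked, in the order asked, and still so for the second after the job is handed in, with the robot touching nothing.
It also fails if it takes over 67 s, if anything falls off the work surface, if the arm or the gripper's body presses on something with over 40 N, if the wrist force passes 120 N, or if a joint passes its speed limit or range.

## Working session

There is one attempt and no reset: what is moved stays moved. The work goes in short steps, each a Python script; the robot and the scene stay as the last script left them, time stands still between calls to the robot, and variables do not carry over. Pictures are saved under pics/ and viewed, about 8 in all and at most 12, crops included, and the job is handed in when it is done.

```bash
mkdir -p pics; ls
python3 - <<'E'
from cell import arm,jaws,kin,vision,ticket
import cv2,numpy as np
np.set_printoptions(precision=4,suppress=True)
s=arm.sense();print(s)
for n in("scene","side","wrist"):
    cv2.imwrite(f"pics/{n}0.png",vision.camera(n)[:,:,::-1]);print(n,vision.calibration(n))
E
```

```text
pics
{'time': 0.0, 'joint_pos': array([ 0.0141,  0.3218, -0.0701,  1.4516,  0.0226,  1.3708, -0.0569]), 'qd': array([ 0.0003,  0.0009,  0.0013, -0.0002,  0.0007, -0.0005, -0.0005]), 'joint_torque': array([ -0.0003, -49.1285,  -0.4039, -31.2526,  -0.0641,   0.0438,
         0.0002]), 'ee_pos': array([ 0.6495, -0.0001,  0.2215]), 'ee_rot': array([-0.7071,  0.7071, -0.0006, -0.0007]), 'force': array([-0.4949, -0.2389, -0.2516]), 'moment': array([ 0.0554,  0.0198, -0.0238]), 'opening': 0.08687515762146326}
scene {'vfov': 48.49514762136739, 'cx': 330.16151275088936, 'cy': 208.0028956595639, 'k1': 0.000852378888467662, 'R': array([[-0.7008,  0.7132, -0.0146],
       [ 0.6039,  0.5823, -0.5442],
       [-0.3797, -0.3902, -0.8388]]), 't': array([ 0.3885, -0.3443,  1.2272])}
side {'vfov': 49.46328885764102, 'cx': 322.2094179625129, 'cy': 202.89000165710567, 'k1': -0.026149130844409705, 'R': array([[-0.9957, -0.0911,  0.0137],
       [-0.0749,  0.7137, -0.6964],
       [ 0.0537, -0.6945, -0.7175]]), 't': array([0.63  , 0.0865, 1.0918])}
wrist {'vfov': 70.84345282802286, 'cx': 318.03833813652824, 'cy': 200.60057638517054, 'k1': -0.032169954579297756, 'hand_eye': array([[ 1.    ,  0.0002,  0.0013,  0.0019],
       [-0.0012, -0.2827,  0.9592, -0.1632],
       [ 0.0005, -0.9592, -0.2827,  0.0779],
       [ 0.    ,  0.    ,  0.    ,  1.    ]])}
```

View pics/scene0.png

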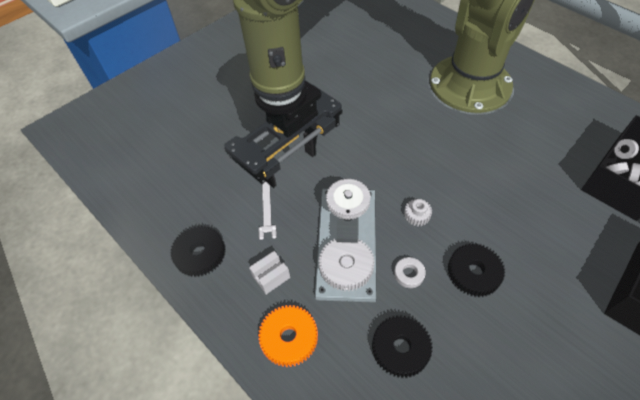

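View pics/wrist0.png

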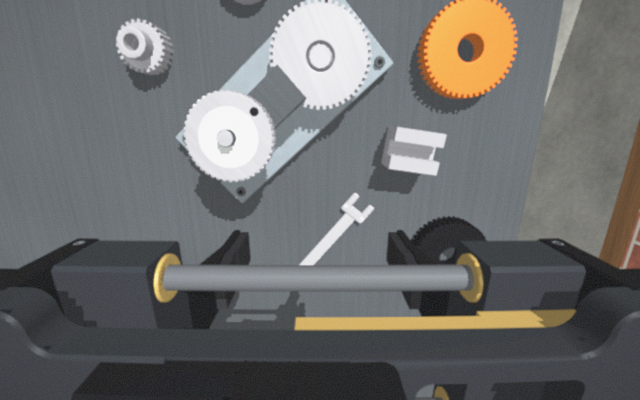

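The steel gear on the jig is at scene (346,262) and wrist (320,55). Lookalikes, all off the jig:
- black gears at scene (198,250), (476,269) and (402,345)
- an orange gear at scene (288,334)
- the pinion at scene (418,211) and the bearing ring at scene (409,271)

The nut is the disc with a dark hole at scene (348,198) and wrist (228,137). Next I'll check it in a close crop and locate it.

```bash
cat > h.py <<'E'
from cell import arm,jaws,kin,vision,ticket
import cv2,numpy as np
from scipy.spatial.transform import Rotation as Ro
np.set_printoptions(precision=4,suppress=True)
def rot(q): return Ro.from_quat(np.roll(q,-1)).as_matrix()
def cam(n,s=None):
    c=vision.calibration(n);f=200/np.tan(np.radians(c["vfov"])/2)
    K=np.array([[f,0,c["cx"]],[0,f,c["cy"]],[0,0,1]])
    if n=="wrist":
        s=s or arm.sense();H=c["hand_eye"];Rw=rot(s["ee_rot"])@H[:3,:3]
        tw=s["ee_pos"]+rot(s["ee_rot"])@H[:3,3];R=Rw.T;t=-R@tw
    else: R,t=c["R"],c["t"]
    return K,np.array([c["k1"],0,0,0,0.]),R,t
def at_z(n,px,z,s=None):
    K,d,R,t=cam(n,s);u=cv2.undistortPoints(np.array([[px]],float),K,d)[0,0]
    o=-R.T@t;r=R.T@np.array([*u,1]);return o+r*(z-o[2])/r[2]
def proj(n,X,s=None):
    K,d,R,t=cam(n,s);return cv2.projectPoints(np.atleast_2d(X).astype(float),cv2.Rodrigues(R)[0],t,K,d)[0][:,0]
E
python3 - <<'E'
from h import *
for n,st,g,wb in(("scene",(348,194),(346,262),[(418,211),(409,271),(270,273),(265,183),(267,232)]),("wrist",(226,139),(320,55),[(140,45),(415,150),(350,205)])):
    a=at_z(n,st,.1095);b=at_z(n,g,.050);d=b-a
    print(n,a,b,np.hypot(*d[:2]),np.degrees(np.arctan2(d[1],d[0])))
    for w in wb: print(w,at_z(n,w,.02))
print(proj("scene",[[0,0,0]]))
im=cv2.imread("pics/wrist0.png")[0:220,150:420]
im2=cv2.imread("pics/scene0.png")[160:320,240:440]
cv2.imwrite("pics/c1.png",np.vstack([cv2.resize(im2,(600,480),interpolation=2)[:, :],]))
cv2.imwrite("pics/c0.png",cv2.resize(im,None,fx=2.7,fy=2.7,interpolation=2))
E
```

```text
scene [0.5629 0.0612 0.1095] [0.6543 0.1433 0.05  ] 0.12291415187286908 41.9268583372175
(418, 211) [0.4427 0.1622 0.02  ]
(409, 271) [0.5691 0.2392 0.02  ]
(270, 273) [0.7688 0.0396 0.02  ]
(265, 183) [ 0.6269 -0.1395  0.02  ]
(267, 232) [ 0.7098 -0.0375  0.02  ]
wrist [0.5629 0.0585 0.1095] [0.6537 0.1439 0.05  ] 0.12463375025641252 43.25379003811714
(140, 45) [0.4401 0.1628 0.02  ]
(415, 150) [0.7768 0.0385 0.02  ]
(350, 205) [ 0.6951 -0.0359  0.02  ]
[[470.7449  83.4056]]
```

View pics/c0.png

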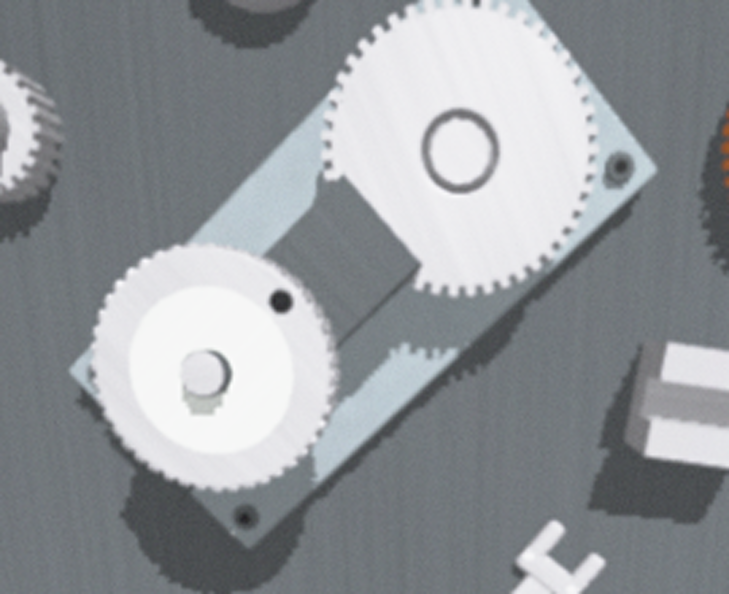

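The crop confirms it. The bright disc with the drilled hole at (281,300) and the stud at (203,372) is the nut. The dark strap runs from it onto the steel gear at (460,150). The jig axis is at about (0.563, 0.060) with yaw about 42.7°. Next I'll approach from jig -y with shut fingers, touch the rim, and probe the stiffness.

```bash
cat >> h.py <<'E'
C=np.array([.563,.060]);Y=np.radians(42.7)
ex=np.array([np.cos(Y),np.sin(Y)]);ey=np.array([-ex[1],ex[0]])
def J(x,y,z): return np.array([*(C+x*ex+y*ey),z])   # jig -> world
M=np.array([[*-ey,0],[0,0,-1],[*ex,0]]).T            # tool x=-jig y, y down, z=jig x
Q=np.roll(Ro.from_matrix(M).as_quat(),1)
def fj():
    f=arm.sense()["force"];return np.array([f[:2]@ex,f[:2]@ey,f[2]])
E
python3 - <<'E'
from h import *
jaws.clamp(5)
arm.movep(J(0,-.085,.16),Q);print(arm.sense()["time"])
arm.line_to(J(0,-.085,.080));f0=fj()
t=arm.sense()["time"];print(t,f0,arm.sense()["opening"])
print(arm.line_to(J(0,-.050,.080),vel=.03,f_stop=3))
def jp():
    d=arm.sense()["ee_pos"];return np.array([(d[:2]-C)@ex,(d[:2]-C)@ey,d[2]])
p=jp();print(arm.sense()["time"],p,fj()-f0)
for k in range(3):
    arm.line_to(J(p[0],p[1]+.0006*(k+1),.080),vel=.02);print(arm.sense()["time"],jp(),fj()-f0)
cv2.imwrite("pics/w1.png",vision.camera("wrist")[:,:,::-1])
E
```

```text
2.4583
3.1417 [ 0.4504 -0.0947  0.2766] 0.0006133653410424571
True
4.2 [-0.0001 -0.0521  0.0799] [-0.1924 -0.386  -0.1853]
4.45 [-0.0001 -0.052   0.08  ] [ 0.2828 -3.0133  0.2265]
4.7 [-0.0001 -0.0519  0.0801] [-0.2392 -3.689  -0.8553]
4.95 [-0.0002 -0.0519  0.0802] [ 0.712  -5.5394 -1.2737]
```

View pics/w1.png

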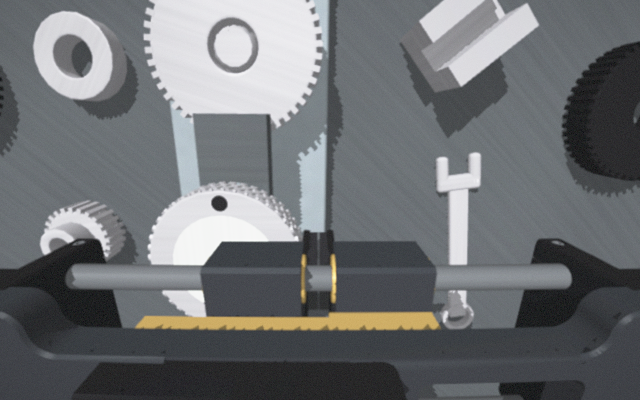

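The tip touches at 52 mm from the axis, so its half-thickness is about 7 mm, and stiffness is about 4 N/mm. In the picture the nut's hole is at (219,203), still towards the gear. I'll roll a first part with force feedback.

```bash
cat >> h.py <<'E'
P,Rn=np.array([.0095,.007]),.045
def path(s):
    """tool centre (jig) and outward normal at rolled length s; starts at jig (0,-.052), anticlockwise"""
    a,b=P;q=Rn*np.pi/2
    s=s%(4*(q+a+b))
    segs=[(0,a),(-90,q,(a,-b)),(0,2*b,'E'),(0,q,(a,b)),(0,2*a,'N'),(90,q,(-a,b)),(0,2*b,'W'),(180,q,(-a,-b)),(0,a,'S2')]
    for i,g in enumerate(segs):
        if s<=g[1] or i==8: break
        s-=g[1]
    if i%2:
        th=np.radians(g[0])+s/Rn;n=np.array([np.cos(th),np.sin(th)]);return np.array(g[2]),n
    return {0:((s,-b),(0,-1)),2:((a,-b+s),(1,0)),4:((a-s,b),(0,1)),6:((-a,b-s),(-1,0)),8:((-a+s,-b),(0,-1))}[i]
def roll(s0,s1,th0,inset,f0,ds=.012,vel=.06,Fd=7,pics=()):
    ims=[];n=int(np.ceil((s1-s0)/ds))
    for k,s in enumerate(np.linspace(s0,s1,n+1)[1:]):
        o,nr=map(np.array,path(s));c=o+(Rn-inset)*nr
        z=.080+.004*(th0+(s-s0)/Rn)/(2*np.pi)
        arm.line_to(J(*c,z),vel=vel);f=fj()-f0
        Fn=f[:2]@nr;Ft=f[0]*-nr[1]+f[1]*nr[0]
        inset=np.clip(inset+.00012*(Fd-Fn),-.002,.006)
        print(f"{s*1e3:.0f} Fn{Fn:.1f} Ft{Ft:.1f} Fz{f[2]:.1f} in{inset*1e3:.1f} t{arm.sense()['time']:.1f}")
        if k in pics: ims.append(vision.camera("wrist")[:,:,::-1])
    return inset,ims
E
python3 - <<'E'
from h import *
f0=np.array([.45,-.095,.277])
i,ims=roll(0,.120,0,.0018,f0,pics=(2,4,6,9))
print(i)
cv2.imwrite("pics/m1.png",np.vstack([np.hstack(x) for x in([m[100:400,100:480] for m in ims[:2]],[m[100:400,100:480] for m in ims[2:]])]))
E
```

```text
12 Fn5.3 Ft0.2 Fz-1.7 in2.0 t5.3
24 Fn5.2 Ft-0.1 Fz-0.8 in2.2 t5.7
36 Fn4.1 Ft1.2 Fz0.2 in2.6 t6.0
48 Fn4.5 Ft0.5 Fz0.1 in2.9 t6.4
60 Fn5.2 Ft1.0 Fz-0.9 in3.1 t6.8
72 Fn4.7 Ft1.0 Fz0.1 in3.4 t7.1
84 Fn5.0 Ft0.5 Fz0.7 in3.6 t7.5
96 Fn5.3 Ft1.2 Fz-0.6 in3.8 t7.9
108 Fn6.1 Ft0.6 Fz0.3 in3.9 t8.2
120 Fn6.4 Ft-0.6 Fz0.3 in4.0 t8.6
0.003977555140333987
```

View pics/m1.png

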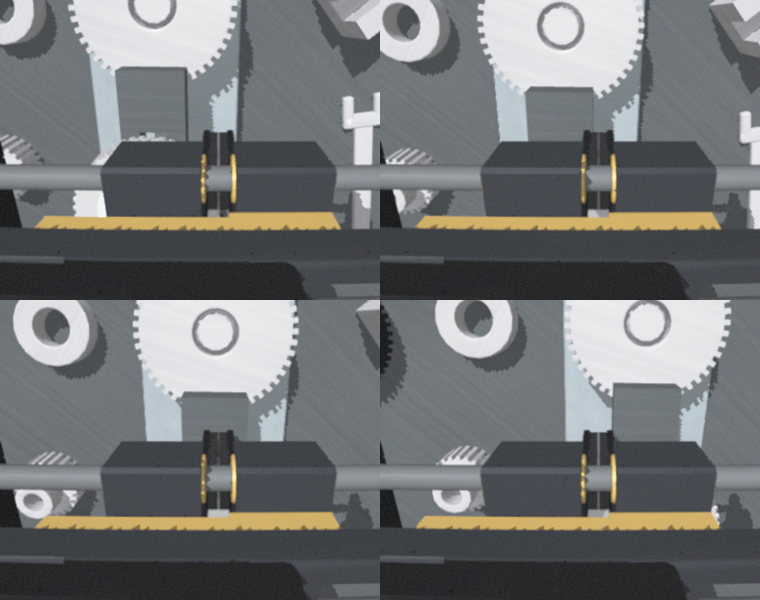

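The gripper hides the nut from the wrist camera in this pose, so I'll look with the fixed cameras.

Run:
```python
from h import *
o=[]
for n in("scene","side"):
    u,v=proj(n,J(0,0,.0985))[0].astype(int);im=vision.camera(n)[:,:,::-1]
    o.append(cv2.resize(im[v-50:v+50,u-50:u+50],(400,400),interpolation=2))
cv2.imwrite("pics/m2.png",np.hstack(o))
```

```text
(no output)
```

View pics/m2.png

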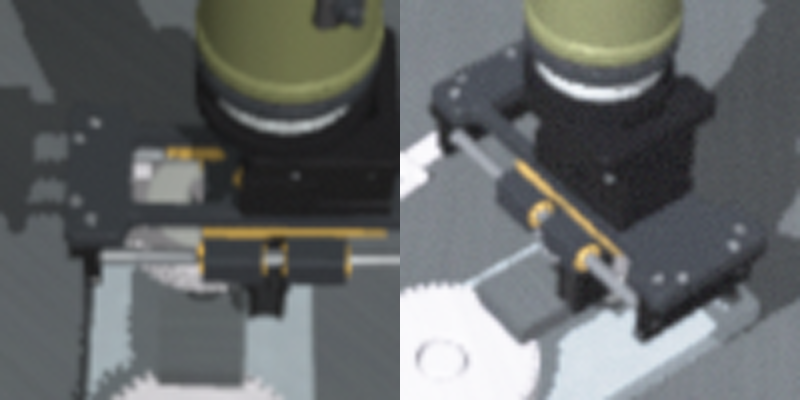

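Both fixed cameras are blocked too: the gripper covers the nut. From the jig -x side the wrist camera should see it, so I'll roll on to there.

Run:
```python
from h import *
f0=np.array([.45,-.095,.277])
i,ims=roll(.120,.262,.120/.045,.0042,f0,Fd=9,pics=(7,9,11))
print(i,fj()-f0)
s=arm.sense();im=ims[-1];print(proj("wrist",[J(0,0,.1095),J(.037*np.cos(5.82),.037*np.sin(5.82),.1012),J(.037,0,.0975)],s))
cv2.imwrite("pics/m3.png",np.vstack([im, np.hstack([cv2.resize(m,(320,200)) for m in ims[:2]])]))
```

```text
132 Fn9.1 Ft-0.2 Fz1.2 in4.2 t9.0
144 Fn9.9 Ft-0.1 Fz4.1 in4.1 t9.3
156 Fn12.3 Ft0.3 Fz5.3 in3.7 t9.7
167 Fn14.8 Ft0.2 Fz9.3 in3.0 t10.0
179 Fn12.8 Ft1.5 Fz9.7 in2.5 t10.4
191 Fn13.6 Ft-0.1 Fz9.9 in2.0 t10.7
203 Fn12.7 Ft-1.0 Fz9.1 in1.5 t11.0
215 Fn12.7 Ft0.3 Fz10.5 in1.1 t11.4
226 Fn12.4 Ft-0.4 Fz9.2 in0.7 t11.8
238 Fn9.3 Ft-0.2 Fz6.0 in0.6 t12.1
250 Fn7.0 Ft0.2 Fz3.6 in0.9 t12.5
262 Fn7.3 Ft-0.4 Fz2.7 in1.1 t12.8
0.0010817734212761197 [-6.7906 -1.1687  1.5701]
[[315.4798 161.9145]
 [349.964   90.3934]
 [315.4923  82.5513]]
```

View pics/m3.png

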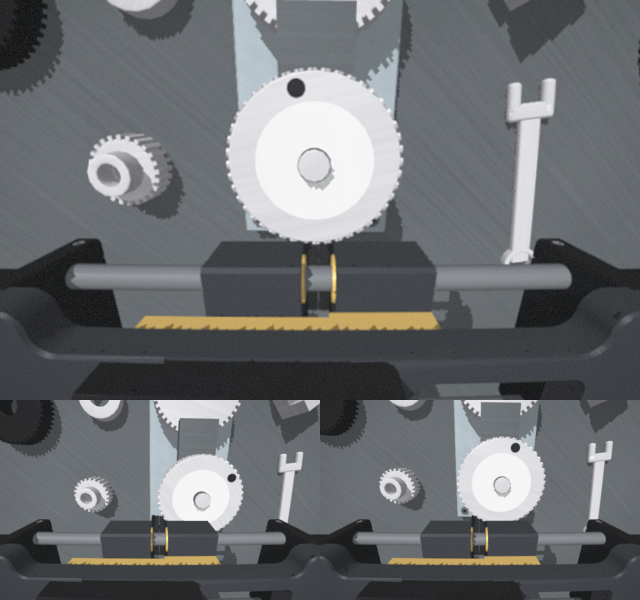

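The hole is now at (296,88) with the stud at (314,165), so it points about +13° from the gear direction. The two insets show it moving anticlockwise at a steady rate. The nut is therefore at about 2π+0.23 rad, roughly 40 mm of roll per radian. I'll roll the second turn, then retract and look.

Run:
```python
from h import *
f0=np.array([.45,-.095,.277])
i,_=roll(.262,.530,6.5,.0012,f0,Fd=9)
o,nr=map(np.array,path(.530));e=arm.sense()["ee_pos"];z=e[2]
arm.line_to(J(*(o+(Rn+.022)*nr),z),vel=.1);print(fj()-f0)
arm.line_to(J(*(o+(Rn+.022)*nr),.17),vel=.2)
arm.line_to(J(-.065,0,.17),vel=.2)
s=arm.sense();im=vision.camera("wrist")[:,:,::-1];print(s["time"])
c=J(0,0,.1055);print(proj("wrist",[J(0,0,.1095),c,J(.037,0,.1055),J(.037*np.cos(.5),.037*np.sin(.5),.1055)],s))
cv2.imwrite("pics/w4.png",im)
```

```text
274 Fn7.7 Ft0.3 Fz1.2 in1.4 t13.2
285 Fn6.9 Ft-1.0 Fz-0.3 in1.6 t13.6
297 Fn6.8 Ft0.5 Fz-0.1 in1.9 t13.9
309 Fn7.0 Ft-0.6 Fz-1.7 in2.1 t14.2
320 Fn7.4 Ft0.1 Fz-2.3 in2.3 t14.6
332 Fn6.7 Ft0.7 Fz-3.4 in2.6 t14.9
344 Fn7.2 Ft-0.1 Fz-5.2 in2.8 t15.3
355 Fn6.8 Ft0.3 Fz-5.1 in3.1 t15.6
367 Fn7.4 Ft0.2 Fz-5.4 in3.3 t15.9
379 Fn7.9 Ft0.3 Fz-5.4 in3.4 t16.3
390 Fn7.8 Ft-0.3 Fz-4.5 in3.5 t16.6
402 Fn6.8 Ft0.4 Fz-3.8 in3.8 t16.9
413 Fn8.6 Ft0.5 Fz-4.2 in3.8 t17.2
425 Fn7.6 Ft-0.0 Fz-3.5 in4.0 t17.6
437 Fn7.3 Ft1.1 Fz-1.4 in4.2 t17.9
448 Fn7.7 Ft1.2 Fz-2.6 in4.4 t18.2
460 Fn8.2 Ft-0.6 Fz-3.2 in4.5 t18.6
472 Fn8.4 Ft-0.6 Fz-1.2 in4.5 t18.9
483 Fn8.6 Ft-0.4 Fz-0.5 in4.6 t19.2
495 Fn11.1 Ft-0.5 Fz1.8 in4.3 t19.6
507 Fn13.6 Ft-0.1 Fz4.9 in3.8 t19.9
518 Fn13.2 Ft1.3 Fz8.1 in3.3 t20.2
530 Fn12.1 Ft1.8 Fz6.9 in2.9 t20.6
[-1.118  -0.3752 -0.2827]
22.1333
[[318.2036 137.4676]
 [318.2021 137.1248]
 [318.2879  87.169 ]
 [294.8918  93.5014]]
```

View pics/w4.png

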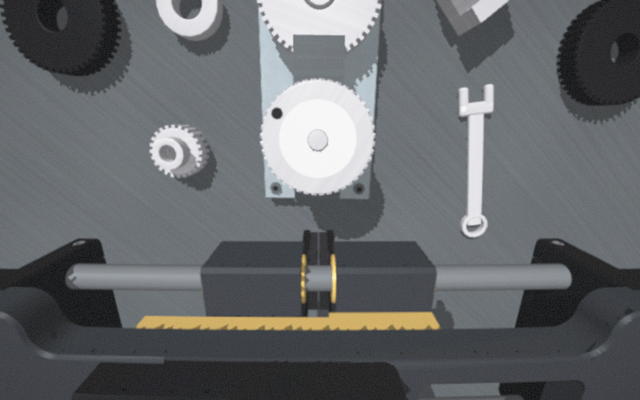

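The hole is at (277,113) around the stud at (318,139), about +57°. That puts the nut at about 4π+1.0 rad, roughly 2.16 turns, as the roll length predicts. Nothing else has moved. Now I'll push the nose back, with a force stop in case the strap is still locked.

Run:
```python
from h import *
arm.line_to(J(.112,0,.17),vel=.25)
print(arm.line_to(J(.112,0,.0605),vel=.08,f_stop=8));f0=fj()
def rep(): 
    e=arm.sense();d=e["ee_pos"][:2]-C;print(d@ex,d@ey,e["ee_pos"][2],fj()-f0,e["time"])
rep()
for x in(.096,.090,.080,.0705):
    st=arm.line_to(J(x,0,.0605),vel=.04,f_stop=15);print(st);rep()
    if st: break
```

```text
False
0.11244148287301353 -0.00028059113144273263 0.06122723712815997 [0. 0. 0.] 24.5583
False
0.09588543475858399 -0.0001242849289862399 0.06067945799590088 [ 0.8108 -1.3526 -0.5358] 25.1083
False
0.0899830954719564 0.00018624760966972113 0.060575082587787 [ 1.9505 -0.5995 -0.9737] 25.4083
False
0.0792177488530809 -5.088896959027936e-07 0.06048604634410927 [ 2.3637 -0.779  -0.0418] 25.8083
False
0.0694296343816707 -0.00015282107647380586 0.06040598186613386 [ 1.5141 -1.7486 -0.2568] 26.1917
```

The strap slid with about 2 N, so it is free. Now I'll back off, lift and check.

Run:
```python
from h import *
arm.line_to(J(.085,0,.0605),vel=.05);arm.line_to(J(.085,0,.18),vel=.15)
arm.line_to(J(-.09,0,.20),vel=.25)
arm.hold(.3);s=arm.sense();im=vision.camera("wrist")[:,:,::-1];print(s["time"],s["force"])
print(proj("wrist",[J(.084,0,.0685),J(.068,0,.0685),J(.062,0,.0685),J(.124,0,.052),J(.068,0,.052)],s))
cv2.imwrite("pics/w5.png",cv2.resize(im[0:240,160:480],None,fx=2.4,fy=2.4,interpolation=2))
```

```text
28.7417 [-0.0958  0.1758  0.4067]
[[317.2392  12.7441]
 [317.21    31.86  ]
 [317.1993  38.9001]
 [317.3373 -28.1042]
 [317.2352  36.7163]]
```

View pics/w5.png

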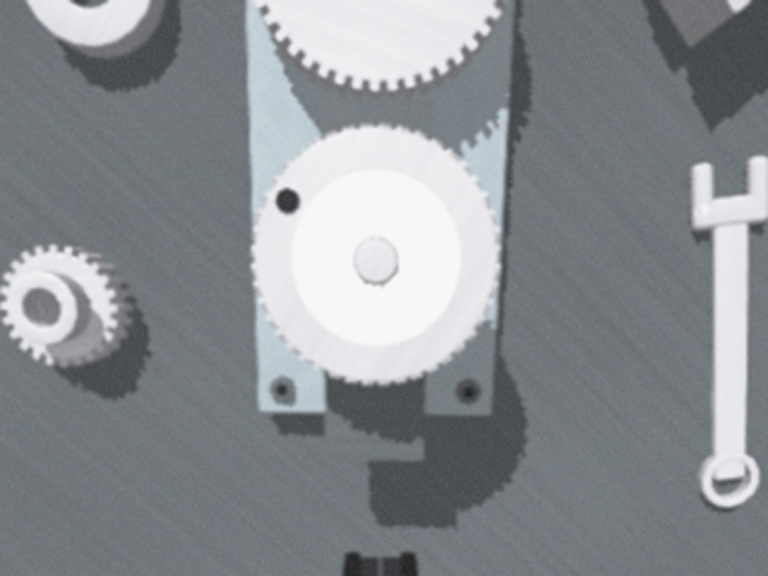

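The gear's teeth now show unbroken at (380,88). The strap's tail sticks out past the plate at (375,460), and the nut is unmoved. I'll confirm the gap at the nose from the scene camera.

Run:
```python
from h import *
im=vision.camera("scene")[:,:,::-1]
print((proj("scene",[J(.084,0,.0685),J(.060,0,.0685),J(.068,0,.052),J(.124,0,.052)])-[250,160])*[4,3.75])
b=cv2.resize(im[160:320,250:450],(800,600),interpolation=2);cv2.imwrite("pics/s6.png",b)
e=arm.sense()["ee_pos"][:2]-C
```

```text
[[386.9084 299.8194]
 [387.4333 260.8385]
 [386.716  288.7214]
 [385.4556 381.4619]]
```

View pics/s6.png

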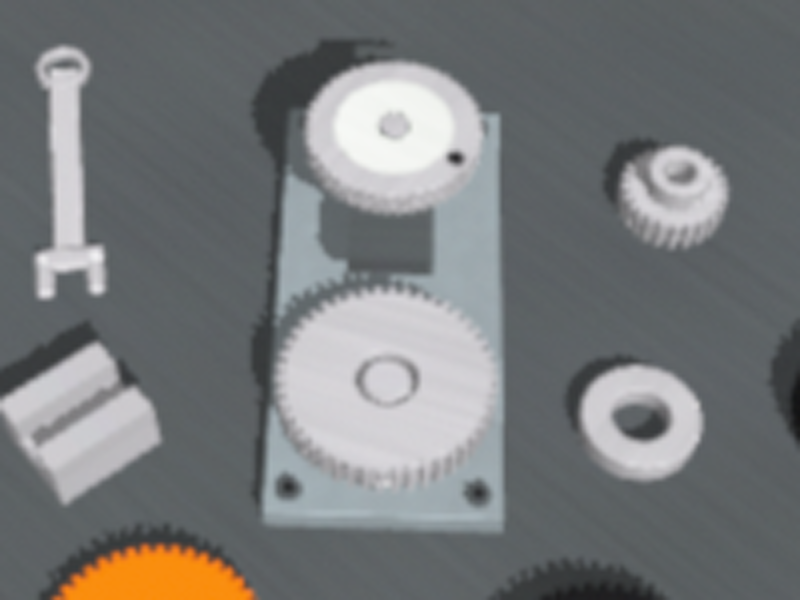

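The nose's upper edge is at about y=263, where a slide of about 23 mm should put it (261). There is a visible gap to the gear's teeth at about y=283. The gear is seated on its plug and the bystanders are in place.

```bash
python3 -c "
from h import *
ticket.job_done();print(arm.sense()['time'])"
```

```text
the job is handed in; nothing more can be done
the job is handed in; nothing more can be done
```

I rolled the shut fingertip anticlockwise round the nut's rim at about 7–14 N, until the nut was roughly 2.16 turns loose. I then pushed the strap's nose straight back about 23 mm, past the 16 mm needed and short of its 30 mm stop. The job was handed in at about 29 s, with the arm clear of everything.

**Last checks:**
- **Nut:** its hole pointed about 57° past the gear direction. The full-turn count comes from one look mid-way and the length rolled. The strap sliding freely at about 2 N confirms the nut is above 1.5 turns.
- **Strap and gear:** the scene picture shows a clear gap between the nose and the gear's teeth. The gear looks seated on its plug.
- **Nut and bystanders:** the nut is still on its stud, and the pinion, V-block, wrench and bearing show no sign of having been moved.

**Disagreements:**
- The nut turned about 10% more per millimetre rolled than I calculated. That is why it ended at 2.16 turns instead of the 2.1 I aimed for.
- The measured sideways force at the rim stayed near zero, not the expected 1.8 N.
- The upward or downward force on the tip reached about 10 N at times.

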